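Open the wheel lock of the knife case

TASK

Open the lock of the chef's knife case: roll the left wheel to 3 and the right wheel to 6, with the middle wheel left alone on its 5, each number squarely uppermost at the index lines. Press the wheels only gently, never harder than 20 N, and once the code stands slide the bolt's knob all the way towards the wheels. Leave the code standing, and do not disturb the jar and spoon on the lid or the other things on the table.

Things in the scene. Friction and masses are not known exactly. Their poses are not given: they have to be found in the camera images.
- case: knife case, a metal box 240 x 360 mm fixed on levelling feet, underside 2 to 12 mm above the table, lid top 75 mm over the underside; the grey lock housing on it (90 mm in x, 290 in y, centred at y +20) has its top at 105. Origin: centre of the underside. y runs along the row of three thumbwheels towards the bolt (left as seen from the robot), x away from the robot, z up.
- left_wheel (a joint): turn of the left thumbwheel, rad; positive = its top moves away from the robot (case +x), bringing higher numbers up. White numbers 1 to 8, an eighth of a turn apart: n is uppermost at (n-1)*0.785, so 3 at 1.571 (whole turns do not matter). Endless, no clicks; about 4.3 N along the rim turns it, and it stays where left. Starts 0.7 to 1.7 below its number.
- middle_wheel (a joint): turn of the middle thumbwheel, rad; positive = its top moves away from the robot (case +x), bringing higher numbers up. White numbers 1 to 8, an eighth of a turn apart: n is uppermost at (n-1)*0.785, so 5 at 3.142 (whole turns do not matter). Endless, no clicks; about 4.3 N along the rim turns it, and it stays where left. Starts within 0.05 of its number.
- right_wheel (a joint): turn of the right thumbwheel, rad; positive = its top moves away from the robot (case +x), bringing higher numbers up. White numbers 1 to 8, an eighth of a turn apart: n is uppermost at (n-1)*0.785, so 6 at 3.927 (whole turns do not matter). Endless, no clicks; about 4.3 N along the rim turns it, and it stays where left. Starts 0.7 to 1.7 above its number.
- left_carriage: sprung carriage with the left wheel; origin on the level axle (along case y), mid-width, 93 mm above the underside of the case at rest, axes as the case's. Pressed down it gives about 1 mm for each 16 N (after the first 2 N) and is hard at 2 mm; more than 20 N on the wheel damages the lock.
- left_index (a point): fixed point at the top of the left wheel's rim at rest, mid-width, 121 mm above the underside of the case, in line with the white index lines beside the wheel; case x 0, y +30 mm. The next wheel is 55 mm away along y.
- left_number (a point): centre of the number 3 on the left wheel's rim. Black wheel, 56 mm across, 18 mm wide, standing 16 mm proud of the housing, with a steel ring 47 mm across on its left face (9 to 13 mm from mid-width). A fingertip that drags 1 mm along the top without slipping turns it 0.036 rad.
- middle_carriage: sprung carriage with the middle wheel; origin on the level axle (along case y), mid-width, 93 mm above the underside of the case at rest, axes as the case's. Pressed down it gives about 1 mm for each 16 N (after the first 2 N) and is hard at 2 mm; more than 20 N on the wheel damages the lock.
- middle_index (a point): fixed point at the top of the middle wheel's rim at rest, mid-width, 121 mm above the underside of the case, in line with the white index lines beside the wheel; case x 0, y -25 mm. The next wheel is 55 mm away along y.
- middle_number (a point): centre of the number 5 on the middle wheel's rim. Black wheel, 56 mm across, 18 mm wide, standing 16 mm proud of the housing, with a steel ring 47 mm across on its left face (9 to 13 mm from mid-width). A fingertip that drags 1 mm along the top without slipping turns it 0.036 rad.
- right_carriage: sprung carriage with the right wheel; origin on the level axle (along case y), mid-width, 93 mm above the underside of the case at rest, axes as the case's. Pressed down it gives about 1 mm for each 16 N (after the first 2 N) and is hard at 2 mm; more than 20 N on the wheel damages the lock.
- right_index (a point): fixed point at the top of the right wheel's rim at rest, mid-width, 121 mm above the underside of the case, in line with the white index lines beside the wheel; case x 0, y -80 mm. The next wheel is 55 mm away along y.
- right_number (a point): centre of the number 6 on the right wheel's rim. Black wheel, 56 mm across, 18 mm wide, standing 16 mm proud of the housing, with a steel ring 47 mm across on its left face (9 to 13 mm from mid-width). A fingertip that drags 1 mm along the top without slipping turns it 0.036 rad.
- bolt (a joint): bolt: 0 m = home, tongue through the keeper; grows as its knob slides along case -y (towards the wheels) to 0.020, fully withdrawn. About 3 N moves it; it stays where left. Fins on it pass gates in the wheels' steel rings only when all three wheels are within about 0.22 rad of the code 3-5-6; otherwise it stops dead after 2 mm.
- bolt_knob (a point): centre of the top of the bolt's upright round steel knob, 18 mm across, 32 mm tall over the housing top; home at case x 0, y +105 mm, top 137 mm above the underside of the case. A flat tongue, 12 mm wide, 8 mm high, runs from its foot to case +y through the keeper: a bracket 34 x 12 mm, 18 mm over the housing top, 43 mm from the knob.
- spice_jar: bystander: small round spice jar, 40 mm across, 55 mm tall, loose on the case lid behind the lock housing (at its right rear corner).
- spoon: bystander: steel spoon, 150 mm long, lying loose across the front of the case lid (along the case's y).
- oil_bottle: bystander: bottle, 60 mm across, 200 mm tall, on the table to the right.
- bowl: bystander: terracotta bowl, 120 mm across, 50 mm tall, standing on a woven mat on the right.
- mill: bystander: wooden pepper mill, 54 mm across, 155 mm tall, on the left, rear.
- spatula: bystander: spatula 260 mm long lying on the table on the left.
- ramekin: bystander: white ramekin, 80 mm across, 45 mm tall, on the left.

How it is judged:
On the way, in this order (a step that is already met when the one before it is completed fails the run):
1. the code 3-5-6 stands at the index lines while the bolt is still home (distance between left_number and left_index below 0.0056 m and distance between middle_number and middle_index below 0.0056 m and distance between right_number and right_index below 0.0056 m and value of joint bolt below 0.004 m), for 0.2 s.
2. the bolt is fully withdrawn with the code standing (distance between left_number and left_index below 0.0056 m and distance between middle_number and middle_index below 0.0056 m and distance between right_number and right_index below 0.0056 m and value of joint bolt above 0.017 m), for 0.2 s.
At the end, for the whole second after the job is handed in: The left wheel's 3, the middle wheel's 5 and the right wheel's 6 are uppermost, each centre within 5.6 mm (about 0.2 rad) of its index point, the wheels are at rest, and the bolt is withdrawn at least 17 of its 20 mm (all of step 2 and velocity of joint left_wheel between -0.05 and 0.05 rad/s and velocity of joint middle_wheel between -0.05 and 0.05 rad/s and velocity of joint right_wheel between -0.05 and 0.05 rad/s); the robot touches nothing.
It fails at once if a wheel is pressed with more than 20 N (contact force between anything else and left_carriage above 20 N or contact force between anything else and middle_carriage above 20 N or contact force between anything else and right_carriage above 20 N).
It fails at once if the middle wheel is disturbed (its number moves more than 4 mm) (distance of middle_number from where it was at the start of the episode above 0.004 m).
It fails at once if a bystander is pushed more than 25 mm from its place (distance of any of spice_jar, spoon, oil_bottle, bowl, mill, spatula, ramekin from where it was at the start of the episode above 0.025 m).
It also fails if it takes over 72 s, if anything falls off the work surface, if the arm or the gripper's body presses on something with over 40 N, if the wrist force passes 120 N, or if a joint passes its speed limit or range.

ROBOT

A 6-joint arm with a two-finger parallel gripper is mounted at the origin on the work surface. World frame = base frame: x ahead of the robot, y to its left, z up, the work surface at z = 0. Lengths are in m, angles in rad, forces in N, time in s.
With the tool pointing down it reaches from about 0.275 to 0.75 m from the base axis. Payload 10.2 kg.
Tool frame: the origin (TCP) lies between the finger pads; the fingertips stand 19 mm ahead of it and the grasp point (between the pads) is the TCP; z points along the fingers, y is the direction in which the jaws open and shut (so a half turn about z gives the same grasp; the last joint's range is limited). The gripper opens to 85 mm and grips with 20 to 120 N. Pads are 22 mm wide; open, the fingers measure 114 mm over their backs; the gripper's body (76 mm by 85 mm) begins 54 mm behind the grasp point. The pads swing forward as they close: fully open they stand 13 mm farther back than shut.
Start: joints at [-1.481, 0.313, 1.498, -0, 1.331, -0.223], TCP at [0.162, -0.5, 0.25] pointing down, gripper open.
Joint ranges: [-2.94, 2.94], [-0.97, 2.17], [0.19, 2.56], [-1.23, 4.37], [0.02, 3.11], [-2.88, 2.88]. Speed limits (rad/s): [2.39, 2.39, 3.01, 3.14, 3.14, 3.14].

INTERFACE

Orientations are given as a unit quaternion [w, x, y, z].
In Python, from cell import monitor, vision, hand_in gives the robot as it stands.
- The arm moves only by the tool carry_out, never from a script. Its argument "targets" is a list of rows, each a list of 5 numbers: the closure in counts, from 0 (fully open) to 255 (shut), then the shift along the tool's x, y, z in mm, then the turn about the tool's z in rad. A call has 1 to 12 rows; each row shifts and turns the commanded pose from where the row before left it, along the tool's axes as they then stand; what a row does not reach is not made up. A row lasts 1/12 s, in which the tool goes at most 41.7 mm and 7.16 degrees, less where a joint would pass 70% of its speed; a pose out of reach is approached as far as the arm can. A call with a gripper value outside its range is refused whole. The fingers move at their own pace and stop on an object; "grip_force" is the grip in N (left out, the last holds). Time passes only in rows, so rows that do not move let the fingers close. It gives the time, the measured TCP pose, the force and the opening at its end, in the units of the state.
- monitor.state(): the state, without advancing time (a new reading comes with each control period).
- vision.capture(name): name is "scene" or "top" or "wrist"; returns a dict with "frame" (384x512x3 uint8, blue, green, red), "range_z" (384x512 float32, m along the optical axis (not along the pixel's ray), 0 where there is no reading), "fx", "fy", "cx", "cy" (pixels), "R" (3x3) and "t" (3): a world point X has camera coordinates R X + t. Camera axes: x right, y down, z forward; pixel columns grow to the right and rows downward; lengths in m; the calibration is good to about 2 mm. A picture is of the moment at which its call begins.
- hand_in(): hands the job in, once; it reports no verdict.
Trained networks look in a picture, given as the dict that the camera call returned (one of the last four; its "shot" number tells which), for a name from the list of things; names that differ only in an ending like _2 or _b are one class to them, and where a whole thing is asked for, a point or a joint stands for the part that bears it (a point fixed in the world has none). Each returns a list of dicts, best first, with "confidence" (0 to 1); they miss things now and then, are a little off and sometimes report something else, mostly with a low value. They report only what shows in the picture. A call takes as long as a camera call.
- vision.silhouettes(query, picture): "mask" (384x512 bool, what is visible of it).
- vision.place_of(query, picture): "at" ([x, y, z] in m, in world coordinates, good to about 4 mm: a listed point, or the origin of a listed thing).
The state is a dict: "clock": time; "joint_positions": joint angles; "qd": joint speeds; "effort": joint torques, N m; "eef_pos": TCP position; "orientation": TCP orientation; "ft_force": force on the tool from outside, world axes, zero at the start; "torque": the same for the moment, N m; "grip_width": finger opening in m.
Only numpy, scipy, OpenCV 4.12 (cv2) and the standard library are available. Lean on these libraries where they do the work, as an engineer would, in place of code of your own. Each camera call takes 0.05 s, during which the arm holds its last target.

## Working session

There is one attempt and no reset: what is moved stays moved. The work goes in short steps, Python scripts to look and compute and a tool call to move; the robot and the scene stay as the last step left them, time stands still between calls to the robot, and variables do not carry over. Pictures are saved under pics/ and viewed, and the job is handed in when it is done.

Besides the shell and the picture viewer there is one more tool, called after "Emit:" as a command line: name --pt "numbers of a row" for each row, then --argument value for the rest. carry_out: Moves the arm, as the interface text tells. Its arguments: {"type":"object","properties":{"targets":{"type":"array"},"grip_force":{"type":"number"}},"required":["targets"]}

```bash
ls; mkdir -p pics; python3 - <<'E'
from cell import monitor, vision
import cv2
print(monitor.state())
for n in ("scene","top"):
    p=vision.capture(n); cv2.imwrite(f"pics/{n}0.png",p["frame"])
    print(n,p["fx"],p["cx"],p["cy"],p["R"],p["t"])
    for q in ("case","left_index","middle_index","right_index","left_number","right_number","middle_number","bolt_knob","spice_jar","spoon","mill","oil_bottle","left_carriage","right_carriage"):
        try:
            r=vision.place_of(q,p); print(q,[( [round(float(v),4) for v in x["at"]],round(x["confidence"],2)) for x in r[:3]])
        except Exception as e: print(q,e)
E
```

```text
pics
{'clock': 0.0, 'joint_positions': array([-1.48139599e+00,  3.13477508e-01,  1.49843798e+00,  1.00224212e-05,
        1.33097506e+00, -2.23414776e-01]), 'qd': array([-0.00097129,  0.00016303,  0.00027564, -0.00092117,  0.00068864,
        0.0003784 ]), 'effort': array([-1.52388252e-04, -4.12274837e+01, -2.59740651e+01, -1.97266386e-04,
        4.25568302e-03, -3.76480671e-05]), 'eef_pos': array([ 0.16152525, -0.49929711,  0.24972064]), 'orientation': array([-6.47164007e-04,  9.87793231e-01,  1.55769415e-01,  4.83076453e-05]), 'ft_force': array([ 0.00070994, -0.4519574 , -0.23928123]), 'torque': array([ 0.03454952, -0.00931917, -0.0223277 ]), 'grip_width': 0.08576483464686888}
scene 427.4644618733745 261.3956707407464 193.64452936072678 [[ 0.35641075  0.93417604 -0.01692614]
 [ 0.77386054 -0.3053009  -0.55491552]
 [-0.52355635  0.18467939 -0.8317345 ]] [-0.18366876 -0.35326327  1.62795727]
case [([0.5796, 0.0413, 0.0092], 0.66)]
left_index [([0.5738, 0.0677, 0.1264], 0.98), ([0.5876, -0.0409, 0.1272], 0.48)]
middle_index [([0.5847, 0.0132, 0.1292], 0.87)]
right_index [([0.5884, -0
[... 1016 characters left out ...]
2, -0.0008], 0.58), ([0.5783, 0.0694, 0.1249], 0.57)]
right_index [([0.5942, -0.0368, 0.1235], 0.98), ([0.5785, 0.0187, 0.1244], 0.22)]
left_number [([0.5587, 0.0655, 0.1158], 0.41), ([0.5843, 0.0117, 0.0972], 0.24)]
right_number [([0.6171, -0.0344, 0.1041], 0.68), ([0.6245, 0.3642, 0.0044], 0.56)]
middle_number [([0.5891, 0.0145, 0.1257], 0.57)]
bolt_knob [([0.5598, 0.1417, 0.142], 0.42)]
spice_jar [([0.6912, -0.0925, 0.0763], 0.57), ([0.4379, -0.4018, 0.0062], 0.48)]
spoon [([0.4974, 0.0037, 0.0805], 0.7)]
mill [([0.6251, 0.3619, 0.0005], 0.64)]
oil_bottle [([0.6089, -0.4203, -0.0001], 0.88)]
left_carriage [([0.5795, 0.0687, 0.0952], 0.68)]
right_carriage [([0.593, -0.0399, 0.0978], 0.61)]
```

```bash
python3 - <<'E'
import cv2
t=cv2.imread("pics/top0.png"); s=cv2.imread("pics/scene0.png")
cv2.imwrite("pics/topz.png",cv2.resize(t[130:330,120:340],None,fx=3,fy=3,interpolation=cv2.INTER_CUBIC)[:600,:800])
cv2.imwrite("pics/scenez.png",cv2.resize(s[80:300,150:420],None,fx=2.7,fy=2.7,interpolation=cv2.INTER_CUBIC))
E
```

```text
(no output)
```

View pics/top0.png

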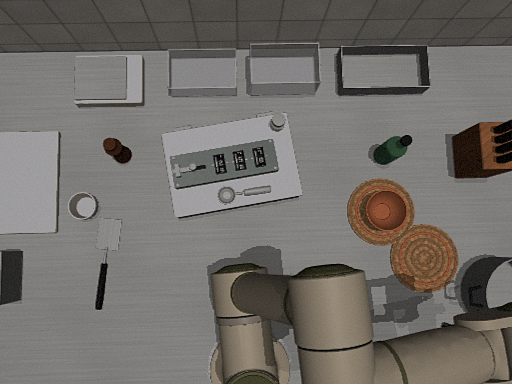

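View pics/scene0.png

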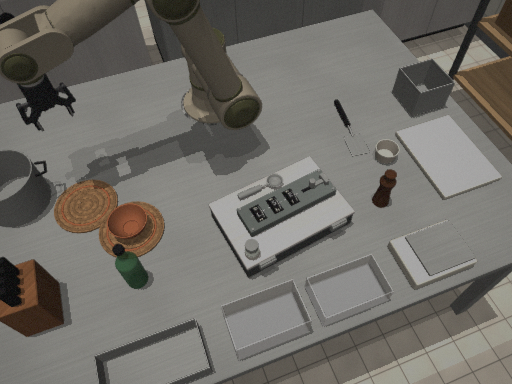

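View pics/topz.png

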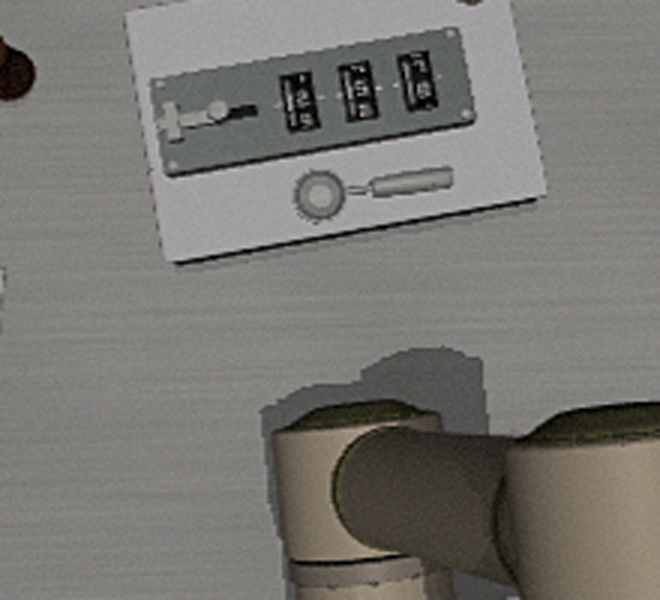

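```bash
cat > h.py <<'E'
from cell import monitor, vision
import numpy as np, cv2
from scipy.spatial.transform import Rotation as Rn
def tool():
    s=monitor.state(); q=s["orientation"]; R=Rn.from_quat([q[1],q[2],q[3],q[0]]).as_matrix()
    return s,np.array(s["eef_pos"]),R
def delta(target,yaw):
    s,p,R=tool(); d=R.T@(np.array(target)-p)*1000
    y=np.arctan2(R[1,0],R[0,0])
    print("clock",s["clock"],"tcp",p.round(4),"yaw",round(y,4),"shift mm",d.round(1),"turn",round(y-yaw,4),"F",np.array(s["ft_force"]).round(2))
E
python3 - <<'E'
from h import *
p=vision.capture("wrist"); cv2.imwrite("pics/w0.png",p["frame"])
s,t,R=tool()
C=-p["R"].T@p["t"]; print("cam in tool",R.T@(C-t), "cam axes in tool\n",(p["R"]@R).round(3), p["fx"],p["cx"],p["cy"])
delta([0.54,0.03,0.30],0.175)
E
```

```text
cam in tool [ 0.06427736 -0.00035737 -0.12383268] cam axes in tool
 [[-0.001  1.     0.001]
 [-0.966 -0.001 -0.258]
 [-0.258 -0.001  0.966]] 336.6525553068886 258.47473613615256 192.04223689357252
clock 1.55 tcp [ 0.1615 -0.4995  0.2503] yaw 0.3127 shift mm [ 523.  -387.4  -49.7] turn 0.1377 F [-0.19 -0.99  0.29]
```

View pics/w0.png

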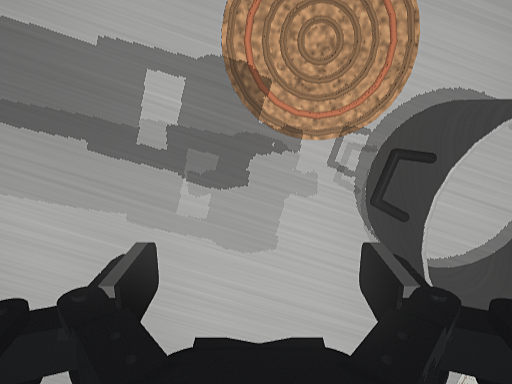

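Emit:
carry_out --pt "0 0 0 -25 0.07" --pt "0 0 0 -25 0.068" --pt "0 0 0 0 0"

```text
clock: 1.8
eef_pos: [0.1617, -0.5007, 0.3048]
orientation: [0.004, 0.996, 0.086, 0.0]
ft_force: [0.3, 0.2, 1.3]
grip_width: 0.0856
```

```bash
python3 - <<'E'
from h import *
delta([0.575,0.035,0.28],0.175)
E
```

```text
clock 1.8 tcp [ 0.1617 -0.5007  0.3048] yaw 0.1716 shift mm [ 498.7 -457.4   21.1] turn -0.0034 F [0.31 0.22 1.28]
```

Emit:
carry_out --pt "0 12 -11 0 0" --pt "0 25 -23 0 0" --pt "0 25 -23 0 0" --pt "0 25 -23 0 0" --pt "0 25 -23 0 0" --pt "0 25 -23 0 0" --pt "0 25 -23 0 0" --pt "0 25 -23 0 0" --pt "0 25 -23 0 0" --pt "0 25 -23 0 0" --pt "0 25 -23 0 0" --pt "0 25 -23 0 0"

```text
clock: 2.8
eef_pos: [0.3989, -0.1881, 0.3001]
orientation: [0.0, 0.996, 0.088, 0.0]
ft_force: [-0.0, -1.3, 0.8]
grip_width: 0.0853
```

```bash
python3 - <<'E'
from h import *
delta([0.575,0.035,0.28],0.175)
E
```

```text
clock 2.8 tcp [ 0.3989 -0.1881  0.3001] yaw 0.1754 shift mm [ 212.3 -188.9   20.1] turn 0.0004 F [-0.01 -1.3   0.8 ]
```

Emit:
carry_out --pt "0 25 -23 0 0" --pt "0 25 -23 2 0" --pt "0 25 -23 2 0" --pt "0 25 -23 2 0" --pt "0 25 -23 2 0" --pt "0 25 -23 3 0" --pt "0 25 -23 3 0" --pt "0 20 -18 3 0" --pt "0 12 -10 3 0" --pt "0 5 0 0 0" --pt "0 0 0 0 0" --pt "0 0 0 0 0"

```text
clock: 3.8
eef_pos: [0.5739, 0.0326, 0.2802]
orientation: [0.0, 0.996, 0.087, -0.0]
ft_force: [0.3, 0.1, 0.3]
grip_width: 0.0852
```

```bash
python3 - <<'E'
from h import *
delta([0.575,0.035,0.28],0.175)
p=vision.capture("wrist"); cv2.imwrite("pics/w1.png",cv2.resize(p["frame"],None,fx=1.5,fy=1.5))
np.savez("w1.npz",**{k:p[k] for k in ("frame","range_z","fx","fy","cx","cy","R","t")})
for q in ("case","left_index","middle_index","right_index","left_number","right_number","middle_number","bolt_knob","left_carriage","right_carriage","middle_carriage"):
    r=vision.place_of(q,p); print(q,[( [round(float(v),4) for v in x["at"]],round(x["confidence"],2)) for x in r[:3]])
E
```

```text
clock 3.8 tcp [0.5739 0.0326 0.2802] yaw 0.1746 shift mm [ 1.4 -2.2  0.2] turn -0.0004 F [0.3  0.09 0.27]
case [([0.5774, 0.0382, 0.006], 0.6)]
left_index [([0.5727, 0.067, 0.12], 0.6), ([0.6927, -0.0933, 0.0769], 0.45)]
middle_index [([0.582, 0.0143, 0.1227], 0.94), ([0.5777, 0.0389, 0.0015], 0.6)]
right_index [([0.5915, -0.0412, 0.1287], 0.91)]
left_number [([0.5574, 0.0677, 0.1163], 0.57)]
right_number [([0.6166, -0.037, 0.1005], 0.63)]
middle_number [([0.5857, 0.0139, 0.1192], 0.7)]
bolt_knob [([0.5574, 0.1412, 0.143], 0.95)]
left_carriage [([0.5792, 0.0643, 0.0955], 0.74)]
right_carriage [([0.5899, -0.0368, 0.0978], 0.76), ([0.6161, -0.0351, 0.1065], 0.55)]
middle_carriage [([0.5845, 0.0192, 0.0992], 0.68)]
```

View pics/w1.png

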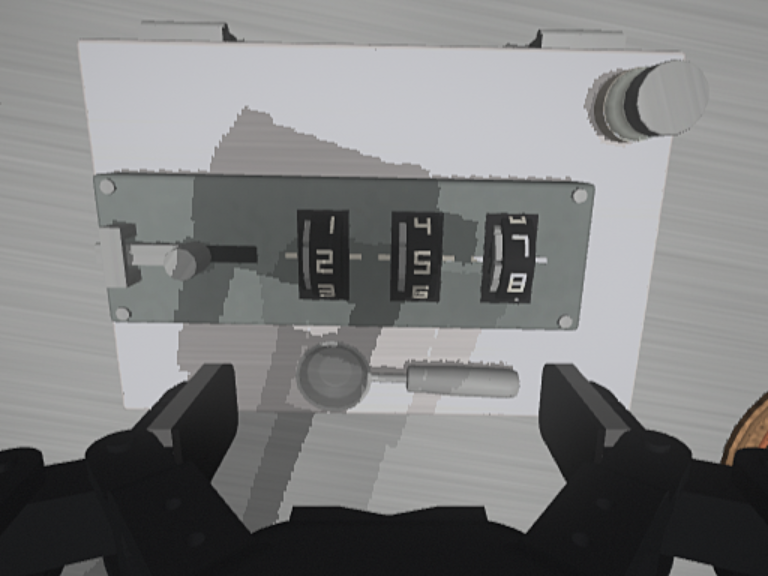

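```bash
python3 - <<'E'
from h import *
d=np.load("w1.npz"); Z=d["range_z"]; fx,fy,cx,cy=[float(d[k]) for k in("fx","fy","cx","cy")]; R=d["R"];t=d["t"]
def P(u,v,r=1):
    u/=1.5;v/=1.5; a=Z[int(v)-r:int(v)+r+1,int(u)-r:int(u)+r+1]; z=np.median(a[a>0])
    return R.T@(np.array([(u-cx)/fx*z,(v-cy)/fy*z,z])-t)
for n,u,v in [("lineL",291,256),("line LM",355,257),("lineMR",447,259),("lineR",541,261),("housing",400,310),("housing",270,195),("lid",300,120),("lid",500,340),("knob",180,261),("screwTL",108,187),("screwTR",580,195),("screwBR",566,322),("screwBL",123,313),
 ("Ltop",330,256),("Mtop",425,258),("Rtop",517,260),("lidTL",82,44),("spoonhandle",460,378),("table",30,300)]:
    print(n,P(u,v).round(4))
E
```

```text
lineL [0.5694 0.0905 0.111 ]
line LM [0.5753 0.0531 0.1111]
lineMR [ 0.5834 -0.0007  0.1105]
lineR [ 0.5918 -0.056   0.11  ]
housing [0.5471 0.021  0.1094]
housing [0.6025 0.1069 0.1099]
lid [0.6471 0.1005 0.0794]
lid [ 0.5288 -0.0524  0.0801]
knob [0.5638 0.1431 0.1422]
screwTL [0.5913 0.1979 0.1117]
screwTR [ 0.6332 -0.068   0.111 ]
screwBR [ 0.5579 -0.0798  0.112 ]
screwBL [0.5169 0.1866 0.1117]
Ltop [0.5766 0.0666 0.1258]
Mtop [0.5846 0.0139 0.1256]
Rtop [ 0.5923 -0.0374  0.1251]
lidTL [0.6673 0.233  0.0787]
spoonhandle [ 0.5041 -0.0273  0.0975]
table [0.4692 0.3175 0.0006]
```

```bash
python3 - <<'E'
import cv2,numpy as np
f=np.load("w1.npz")["frame"]
cv2.imwrite("pics/w1z.png",cv2.resize(f[125:220,60:400],None,fx=2.35*1,fy=2.35*2,interpolation=cv2.INTER_CUBIC)) if 0 else cv2.imwrite("pics/w1z.png",cv2.resize(f[130:210,185:370],None,fx=4.3,fy=4.3,interpolation=cv2.INTER_CUBIC))
E
```

```text
(no output)
```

View pics/w1z.png

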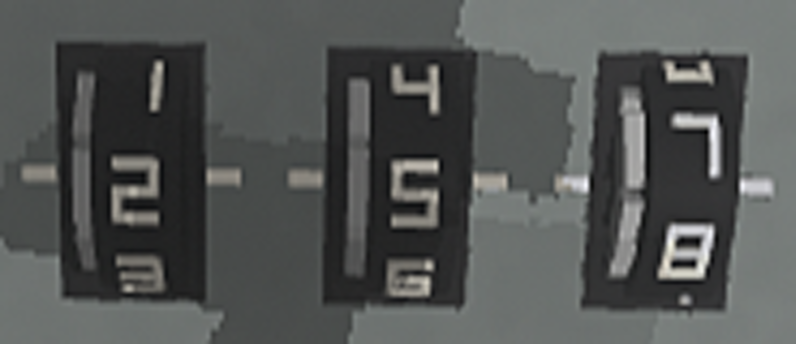

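```bash
cat >> h.py <<'E'
yaw=0.154; O=np.array([0.5779,0.0394,0.0057])
Rc=np.array([[np.cos(yaw),-np.sin(yaw),0],[np.sin(yaw),np.cos(yaw),0],[0,0,1]])
def case(x,y,z): return O+Rc@np.array([x,y,z])
def tocase(X): return Rc.T@(np.array(X)-O)
WY=dict(L=0.030,M=-0.025,R=-0.080)
def ang(p,u,v):
    "pixel (orig) on a wheel -> angle from top (+ = toward +x), y in case"
    C=tocase(-p["R"].T@p["t"]); d=Rc.T@p["R"].T@np.array([(u-p["cx"])/p["fx"],(v-p["cy"])/p["fy"],1])
    cx,cz=C[0],C[2]-0.093; a=d[0]**2+d[2]**2;b=2*(cx*d[0]+cz*d[2]);c=cx*cx+cz*cz-0.028**2
    D=b*b-4*a*c
    if D<0: return None
    s=(-b-np.sqrt(D))/2/a; X=C+s*d
    return round(float(np.arctan2(X[0],X[2]-0.093)),3), X.round(4)
def unwrap(p,w,n=8):
    "rectified rim image: rows = angle from +1.1 (far) to -1.1 at 0.01rad, cols y ±12mm at 0.2mm"
    th=np.arange(1.1,-1.1,-0.005); ys=np.arange(0.014,-0.012,-0.0002)
    T,Y=np.meshgrid(th,ys,indexing="ij")
    X=np.stack([0.028*np.sin(T),WY[w]+Y,0.093+0.028*np.cos(T)],-1)
    W=X@Rc.T+O; c=W@p["R"].T+p["t"]
    u=(c[...,0]/c[...,2]*p["fx"]+p["cx"]).astype(np.float32);v=(c[...,1]/c[...,2]*p["fy"]+p["cy"]).astype(np.float32)
    return cv2.remap(p["frame"],u,v,cv2.INTER_CUBIC)
def sheet(p,name):
    ims=[]
    for w in "LMR":
        im=np.ascontiguousarray(unwrap(p,w))
        im=cv2.resize(im,None,fx=1.6,fy=1.25)
        for a in np.arange(-1,1.01,0.1):
            r=int((1.1-a)/0.005*1.25); big=abs(a)<0.01
            cv2.line(im,(0,r),(im.shape[1] if big else (20 if abs(abs(a)-.5)<.01 or abs(abs(a)-1)<.01 else 10),r),(0,0,255) if big else (0,255,0),1)
        ims.append(im); ims.append(np.full((im.shape[0],20,3),255,np.uint8))
    cv2.imwrite(name,np.hstack(ims))
E
python3 - <<'E'
from h import *
d=np.load("w1.npz"); p={k:d[k] for k in d}
sheet(p,"pics/s1.png")
delta(case(-0.011,0.030,0.121+0.019+0.03),yaw)
E
```

```text
clock 4.4 tcp [0.5741 0.0333 0.2803] yaw 0.1748 shift mm [ -5.6 -35.6 104.6] turn 0.0208 F [ 0.04  0.26 -0.4 ]
```

View pics/s1.png

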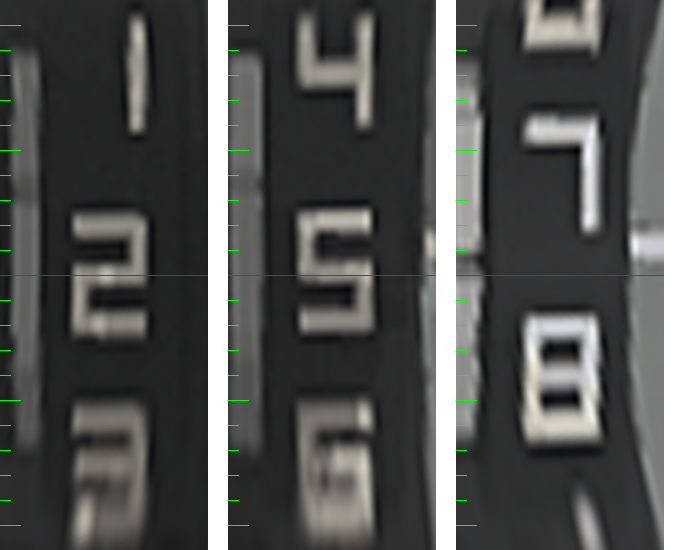

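Emit:
carry_out --pt "255 -3 -17 10 0.02" --pt "255 -3 -18 25 0" --pt "255 0 0 25 0" --pt "255 0 0 25 0" --pt "255 0 0 15 0" --pt "255 0 0 5 0" --pt "255 0 0 0 0" --pt "255 0 0 0 0" --pt "255 0 0 0 0" --pt "255 0 0 0 0" --grip_force 60

```text
clock: 5.23
eef_pos: [0.563, 0.0668, 0.1765]
orientation: [0.0, 0.997, 0.077, 0.001]
ft_force: [0.0, 0.1, 0.2]
grip_width: -0.0004
```

```bash
python3 - <<'E'
from h import *
delta(case(-0.011,0.030,0.121+0.019+0.005),yaw)
p=vision.capture("wrist"); cv2.imwrite("pics/w2.png",cv2.resize(p["frame"],None,fx=1.5,fy=1.5))
s=monitor.state();print(s["grip_width"],s["ft_force"],s["torque"])
E
```

```text
clock 5.2333 tcp [0.563  0.0668 0.1765] yaw 0.1547 shift mm [-0.5 -0.6 25.8] turn 0.0007 F [0.04 0.09 0.21]
0.00013462018282331113 [-0.14716942  0.11028924  0.15956639] [-0.04260857 -0.05023066  0.04242897]
```

View pics/w2.png

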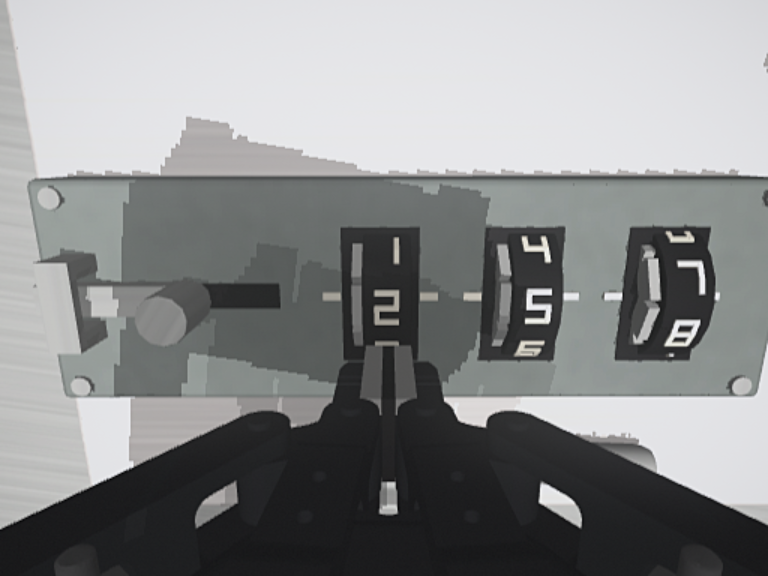

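Emit:
carry_out --pt "255 0 0 8 0" --pt "255 0 -0.6 12 0" --pt "255 0 0 6 0" --pt "255 0 0 2 0" --pt "255 0 0 0 0" --pt "255 0 0 0 0"

```text
clock: 5.78
eef_pos: [0.5626, 0.0675, 0.1476]
orientation: [0.0, 0.997, 0.077, 0.0]
ft_force: [0.1, 0.3, -0.4]
grip_width: 0.0001
```

Emit:
carry_out --pt "255 0 0 0.5 0" --pt "255 0 0 0 0"

```text
clock: 5.95
eef_pos: [0.5626, 0.0674, 0.1472]
orientation: [0.0, 0.997, 0.077, 0.0]
ft_force: [0.5, 0.3, 0.8]
grip_width: -0.0001
```

Emit:
carry_out --pt "255 0 0 0.5 0" --pt "255 0 0 0 0"

```text
clock: 6.12
eef_pos: [0.5625, 0.0675, 0.1464]
orientation: [0.0, 0.997, 0.077, 0.0]
ft_force: [0.5, 1.0, -0.6]
grip_width: -0.0001
```

Emit:
carry_out --pt "255 0 0 0.4 0" --pt "255 0 0 0 0"

```text
clock: 6.28
eef_pos: [0.5624, 0.0675, 0.1459]
orientation: [-0.0, 0.997, 0.077, -0.0]
ft_force: [-0.1, 0.3, -0.5]
grip_width: -0.0
```

Emit:
carry_out --pt "255 0 0 0.4 0" --pt "255 0 0 0 0"

```text
clock: 6.45
eef_pos: [0.5624, 0.0675, 0.1454]
orientation: [-0.0, 0.997, 0.077, -0.0]
ft_force: [-0.1, -1.1, 0.5]
grip_width: -0.0002
```

Emit:
carry_out --pt "255 0 0 0.3 0" --pt "255 0 0 0 0"

```text
clock: 6.62
eef_pos: [0.5624, 0.0675, 0.1452]
orientation: [-0.0, 0.997, 0.077, -0.0]
ft_force: [0.3, -0.3, 0.3]
grip_width: 0.0002
```

Emit:
carry_out --pt "255 0 0 0.3 0" --pt "255 0 0 0 0"

```text
clock: 6.78
eef_pos: [0.5624, 0.0675, 0.1448]
orientation: [-0.0, 0.997, 0.077, -0.0]
ft_force: [-0.1, 0.1, 0.2]
grip_width: 0.0002
```

Emit:
carry_out --pt "255 0 0 0.3 0" --pt "255 0 0 0 0"

```text
clock: 6.95
eef_pos: [0.5624, 0.0675, 0.1445]
orientation: [-0.0, 0.997, 0.077, -0.0]
ft_force: [-0.1, -0.1, -0.2]
grip_width: 0.0001
```

Emit:
carry_out --pt "255 0 0 0.3 0" --pt "255 0 0 0 0"

```text
clock: 7.12
eef_pos: [0.5624, 0.0675, 0.1442]
orientation: [-0.0, 0.997, 0.077, -0.0]
ft_force: [-0.4, 1.0, -0.9]
grip_width: 0.0003
```

Emit:
carry_out --pt "255 0 0 0.3 0" --pt "255 0 0 0 0"

```text
clock: 7.28
eef_pos: [0.5624, 0.0675, 0.1439]
orientation: [-0.0, 0.997, 0.077, -0.0]
ft_force: [-0.2, 0.8, -0.0]
grip_width: -0.0001
```

Emit:
carry_out --pt "255 0 0 0.3 0" --pt "255 0 0 0 0"

```text
clock: 7.45
eef_pos: [0.5625, 0.0675, 0.1438]
orientation: [0.0, 0.997, 0.077, 0.0]
ft_force: [-0.1, -0.3, 0.8]
grip_width: 0.0001
```

Emit:
carry_out --pt "255 0 0 0.3 0" --pt "255 0 0 0 0"

```text
clock: 7.62
eef_pos: [0.5625, 0.0675, 0.1437]
orientation: [0.0, 0.997, 0.077, 0.0]
ft_force: [-1.7, -0.0, 2.9]
grip_width: -0.0002
```

Emit:
carry_out --pt "255 0 0 0.3 0" --pt "255 0 0 0 0"

```text
clock: 7.78
eef_pos: [0.5625, 0.0675, 0.1435]
orientation: [0.0, 0.997, 0.077, 0.0]
ft_force: [-2.0, -0.1, 5.9]
grip_width: -0.0001
```

Emit:
carry_out --pt "255 0 0 0.3 0" --pt "255 0 0 0 0"

```text
clock: 7.95
eef_pos: [0.5625, 0.0675, 0.1433]
orientation: [0.0, 0.997, 0.077, 0.0]
ft_force: [-2.0, 0.2, 6.6]
grip_width: -0.0003
```

Emit:
carry_out --pt "255 1 0 0 0" --pt "255 1 0 0 0" --pt "255 0 0 0 0"

```text
clock: 8.2
eef_pos: [0.5641, 0.0677, 0.1433]
orientation: [0.0, 0.997, 0.077, -0.0]
ft_force: [-5.0, -0.6, 7.9]
grip_width: 0.0001
```

```bash
python3 - <<'E'
from h import *
s,t,R=tool(); print("case",tocase(t).round(4),(Rc.T@s["ft_force"]).round(1))
p=vision.capture("wrist"); cv2.imwrite("pics/w3.png",cv2.resize(p["frame"],None,fx=1.5,fy=1.5)); sheet(p,"pics/s3.png")
E
```

```text
case [-0.0092  0.0301  0.1376] [-5.   0.1  7.9]
```

View pics/w3.png

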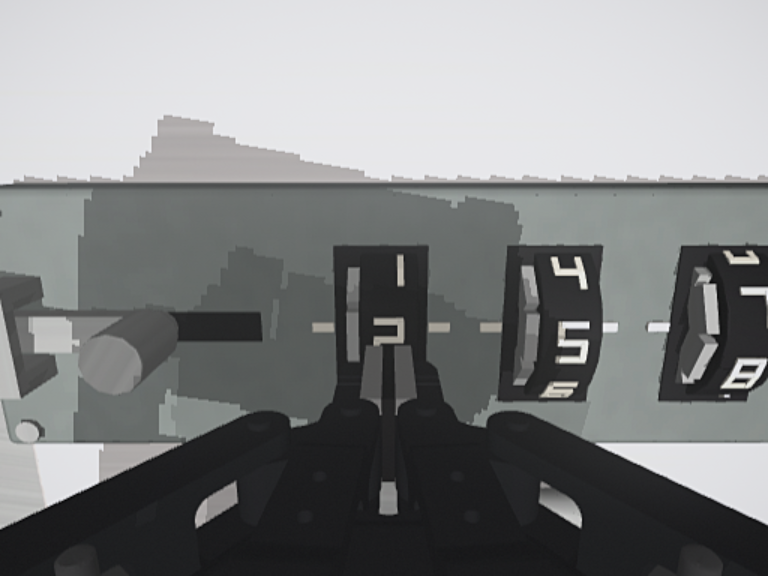

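View pics/s3.png

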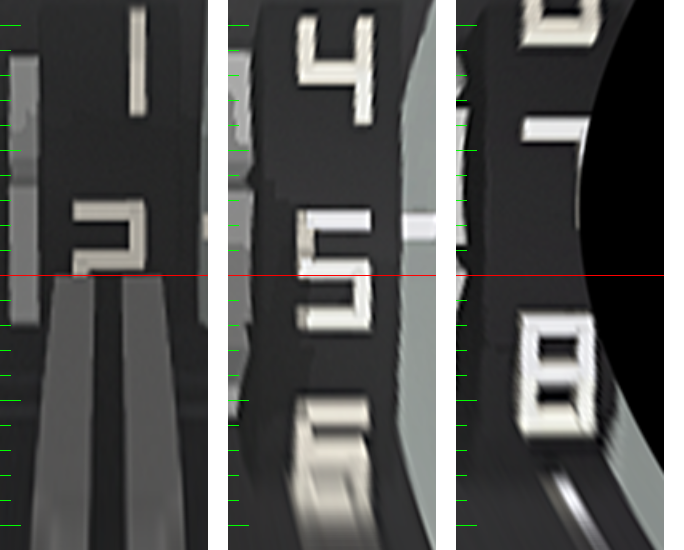

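Emit:
carry_out --pt "255 1 0 0 0" --pt "255 1 0 0 0" --pt "255 1 0 0 0" --pt "255 0 0 0 0"

```text
clock: 8.58
eef_pos: [0.5673, 0.0682, 0.1435]
orientation: [0.0, 0.997, 0.077, 0.0]
ft_force: [-4.1, 0.2, 9.7]
grip_width: -0.0002
```

Emit:
carry_out --pt "255 1 0 0 0" --pt "255 1 0 0 0" --pt "255 1 0 0 0" --pt "255 0 0 0 0"

```text
clock: 8.92
eef_pos: [0.5704, 0.0687, 0.1436]
orientation: [0.0, 0.997, 0.077, 0.0]
ft_force: [-3.3, -0.4, 9.0]
grip_width: 0.0002
```

Emit:
carry_out --pt "255 1 0 0 0" --pt "255 1 0 0 0" --pt "255 1 0 0 0" --pt "255 0 0 0 0"

```text
clock: 9.25
eef_pos: [0.5733, 0.0692, 0.1436]
orientation: [0.0, 0.997, 0.077, 0.0]
ft_force: [-3.2, -0.5, 8.9]
grip_width: 0.0003
```

Emit:
carry_out --pt "255 1 0 0 0" --pt "255 1 0 0 0" --pt "255 1 0 0 0" --pt "255 1 0 0 0" --pt "255 0 0 0 0"

```text
clock: 9.67
eef_pos: [0.5773, 0.0698, 0.1436]
orientation: [0.0, 0.997, 0.077, 0.0]
ft_force: [-3.9, -0.1, 9.5]
grip_width: -0.0003
```

Emit:
carry_out --pt "255 1 0 0 0" --pt "255 1 0 0 0" --pt "255 1 0 0 0" --pt "255 0.5 0 0 0" --pt "255 0 0 0 0"

```text
clock: 10.08
eef_pos: [0.5806, 0.0703, 0.1436]
orientation: [0.0, 0.997, 0.077, 0.0]
ft_force: [-3.9, -0.3, 8.8]
grip_width: 0.0003
```

```bash
python3 - <<'E'
from h import *
s,t,R=tool(); print("case",tocase(t).round(4),(Rc.T@s["ft_force"]).round(1))
p=vision.capture("wrist"); sheet(p,"pics/s4.png")
E
```

```text
case [0.0075 0.0301 0.1379] [-3.9  0.3  8.8]
```

View pics/s4.png

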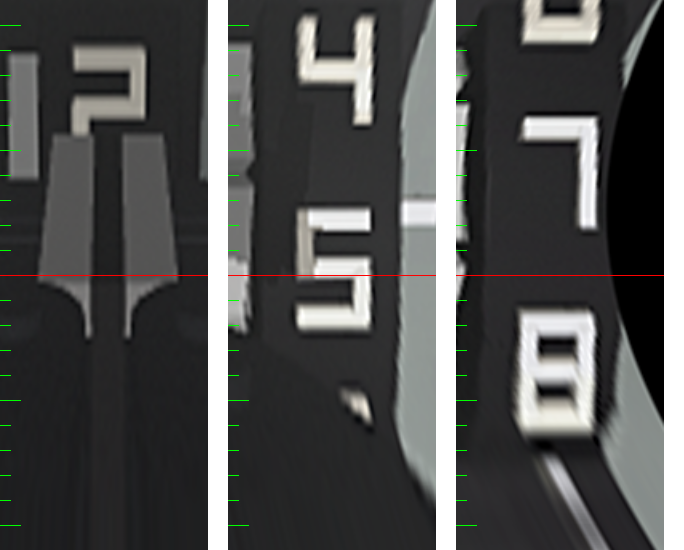

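Emit:
carry_out --pt "255 1 0 0 0" --pt "255 1 0 0 0" --pt "255 1.3 0 0 0" --pt "255 0 0 0 0"

```text
clock: 10.47
eef_pos: [0.584, 0.0708, 0.1435]
orientation: [0.0, 0.997, 0.077, 0.0]
ft_force: [-2.2, -0.3, 7.7]
grip_width: -0.0
```

Emit:
carry_out --pt "255 0 0 -1 0" --pt "255 0 0 -3 0" --pt "255 0 0 -10 0" --pt "255 0 0 -20 0" --pt "255 -4 10 -20 0" --pt "255 -10 15 -5 0" --pt "255 -5 15 0 0" --pt "255 0 0 0 0" --pt "255 0 0 0 0"

```text
clock: 11.22
eef_pos: [0.5714, 0.0281, 0.2022]
orientation: [-0.0, 0.997, 0.077, 0.0]
ft_force: [-0.4, 0.0, 0.1]
grip_width: -0.0001
```

```bash
python3 - <<'E'
from h import *
p=vision.capture("wrist"); sheet(p,"pics/s5.png")
delta(case(0.011,-0.080,0.1379+0.006),yaw)
E
```

```text
clock 11.2667 tcp [0.5714 0.0287 0.202 ] yaw 0.1544 shift mm [19.  70.4 52.4] turn 0.0004 F [ 0.31  0.22 -0.67]
```

View pics/s5.png

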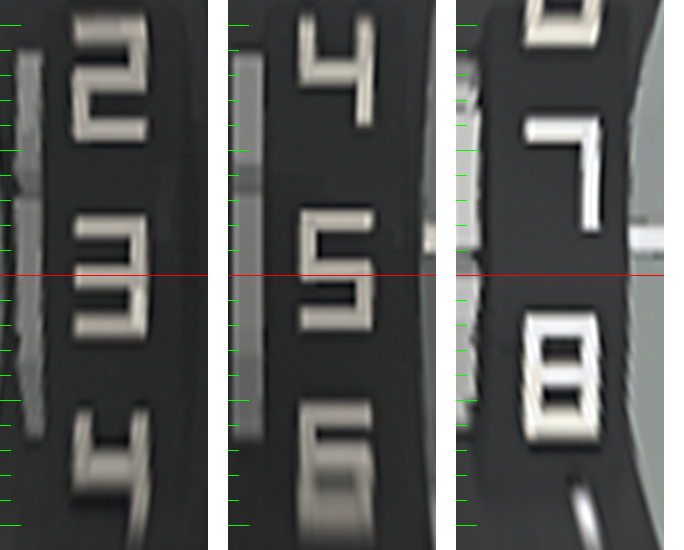

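Emit:
carry_out --pt "255 9 25 0 0" --pt "255 10 30 5 0" --pt "255 0 15 15 0" --pt "255 0 0 20 0" --pt "255 0 0 10 0" --pt "255 0 0 4 0" --pt "255 0 0 1 0" --pt "255 0 0 0 0" --pt "255 0 0 0 0"

```text
clock: 12.02
eef_pos: [0.6013, -0.0374, 0.1479]
orientation: [0.0, 0.997, 0.078, 0.001]
ft_force: [0.0, -0.8, 1.0]
grip_width: 0.0003
```

```bash
python3 - <<'E'
from h import *
delta(case(0.011,-0.080,0.1382),yaw)
E
```

```text
clock 12.0167 tcp [ 0.6013 -0.0374  0.1479] yaw 0.1556 shift mm [-0.4  0.6  4. ] turn 0.0016 F [ 0.01 -0.8   1.02]
```

Emit:
carry_out --pt "255 0 0.6 1.5 0.001" --pt "255 0 0 1 0" --pt "255 0 0 0 0"

```text
clock: 12.27
eef_pos: [0.601, -0.0384, 0.1444]
orientation: [0.0, 0.997, 0.077, 0.0]
ft_force: [0.4, 0.4, -0.4]
grip_width: 0.0001
```

Emit:
carry_out --pt "255 0 0 0.5 0" --pt "255 0 0 0 0"

```text
clock: 12.43
eef_pos: [0.6011, -0.0385, 0.1441]
orientation: [0.0, 0.997, 0.077, 0.0]
ft_force: [-0.7, -0.4, 0.5]
grip_width: -0.0001
```

Emit:
carry_out --pt "255 0 0 0.5 0" --pt "255 0 0 0 0"

```text
clock: 12.6
eef_pos: [0.6011, -0.0385, 0.1438]
orientation: [0.0, 0.997, 0.077, 0.0]
ft_force: [-1.9, 0.3, 5.4]
grip_width: 0.0001
```

Emit:
carry_out --pt "255 0 0 0.3 0" --pt "255 0 0 0 0"

```text
clock: 12.77
eef_pos: [0.6012, -0.0385, 0.1436]
orientation: [0.0, 0.997, 0.077, 0.0]
ft_force: [-1.1, 1.1, 6.3]
grip_width: 0.0003
```

Emit:
carry_out --pt "255 0 0 0.3 0" --pt "255 0 0 0 0"

```text
clock: 12.93
eef_pos: [0.6012, -0.0385, 0.1435]
orientation: [0.0, 0.997, 0.077, 0.0]
ft_force: [-2.3, 0.4, 7.9]
grip_width: 0.0004
```

Same contact height as the left wheel. Dragging towards the robot now.

Emit:
carry_out --pt "255 -1 0 0.1 0" --pt "255 -1 0 0 0" --pt "255 -1 0 0 0" --pt "255 0 0 0 0"

```text
clock: 13.27
eef_pos: [0.5993, -0.0388, 0.1438]
orientation: [0.0, 0.997, 0.077, 0.002]
ft_force: [4.4, 2.4, 6.0]
grip_width: 0.0
```

Emit:
carry_out --pt "255 -1 0 0 0" --pt "255 -1 0 0 0" --pt "255 -1 0 0 0" --pt "255 0 0 0 0"

```text
clock: 13.6
eef_pos: [0.5963, -0.0393, 0.1438]
orientation: [0.0, 0.997, 0.077, 0.002]
ft_force: [3.6, 2.9, 5.7]
grip_width: 0.0001
```

Emit:
carry_out --pt "255 -1 0 0 0" --pt "255 -1 0 0 0" --pt "255 -1 0 0 0" --pt "255 -1 0 0 0" --pt "255 0 0 0 0"

```text
clock: 14.02
eef_pos: [0.5924, -0.0399, 0.1438]
orientation: [0.0, 0.997, 0.077, 0.002]
ft_force: [3.0, 2.0, 5.6]
grip_width: 0.0002
```

Emit:
carry_out --pt "255 -1 0 0 0" --pt "255 -1 0 0 0" --pt "255 -1 0 0 0" --pt "255 -1 0 0 0" --pt "255 0 0 0 0"

```text
clock: 14.43
eef_pos: [0.5884, -0.0405, 0.1438]
orientation: [0.0, 0.997, 0.077, 0.002]
ft_force: [3.6, 1.7, 6.5]
grip_width: -0.0002
```

```bash
python3 - <<'E'
from h import *
s,t,R=tool(); print("case",tocase(t).round(4),(Rc.T@s["ft_force"]).round(1))
p=vision.capture("wrist"); sheet(p,"pics/s6.png")
E
```

```text
case [-0.0019 -0.0806  0.1381] [3.8 1.1 6.5]
```

View pics/s6.png

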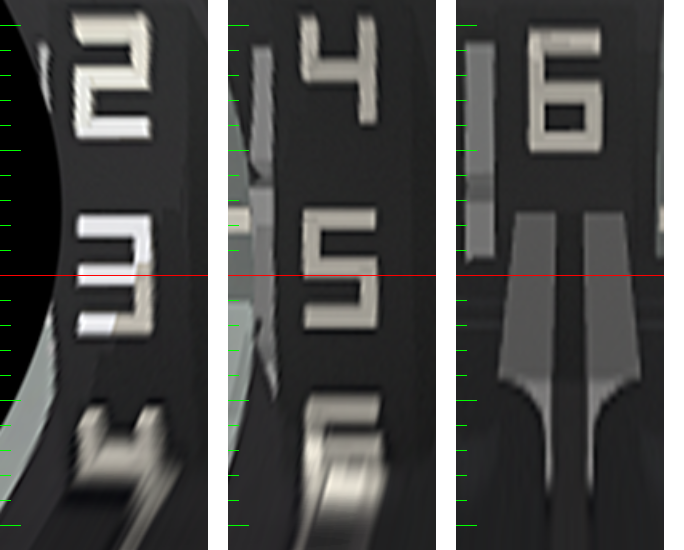

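Emit:
carry_out --pt "255 -1 0 0 0" --pt "255 -1 0 0 0" --pt "255 -1 0 0 0" --pt "255 -1 0 0 0" --pt "255 0 0 0 0"

```text
clock: 14.9
eef_pos: [0.5844, -0.0411, 0.1438]
orientation: [0.0, 0.997, 0.077, 0.002]
ft_force: [3.7, 1.1, 7.0]
grip_width: -0.0001
```

Emit:
carry_out --pt "255 -1 0 0 0" --pt "255 -1 0 0 0" --pt "255 -1 0 0 0" --pt "255 -0.5 0 0 0" --pt "255 0 0 0 0"

```text
clock: 15.32
eef_pos: [0.5808, -0.0418, 0.1436]
orientation: [0.0, 0.997, 0.077, 0.002]
ft_force: [2.1, 0.8, 5.5]
grip_width: 0.0001
```

Emit:
carry_out --pt "255 0 0 -1 0" --pt "255 0 0 -3 0" --pt "255 0 0 -3 0" --pt "255 8 0 0 0" --pt "255 8 0 0 0" --pt "255 3 0 0 0" --pt "255 0 0 3 0" --pt "255 0 0 2 0" --pt "255 0 0 0 0"

```text
clock: 16.07
eef_pos: [0.5982, -0.0388, 0.1443]
orientation: [-0.0, 0.997, 0.077, -0.0]
ft_force: [-0.3, -0.7, 0.5]
grip_width: 0.0001
```

```bash
python3 - <<'E'
from h import *
delta(case(0.009,-0.080,0.1383),yaw)
p=vision.capture("wrist"); sheet(p,"pics/s7.png")
E
```

```text
clock 16.0667 tcp [ 0.5982 -0.0388  0.1443] yaw 0.1538 shift mm [ 0.9 -0.4  0.3] turn -0.0002 F [-0.31 -0.66  0.5 ]
```

View pics/s7.png

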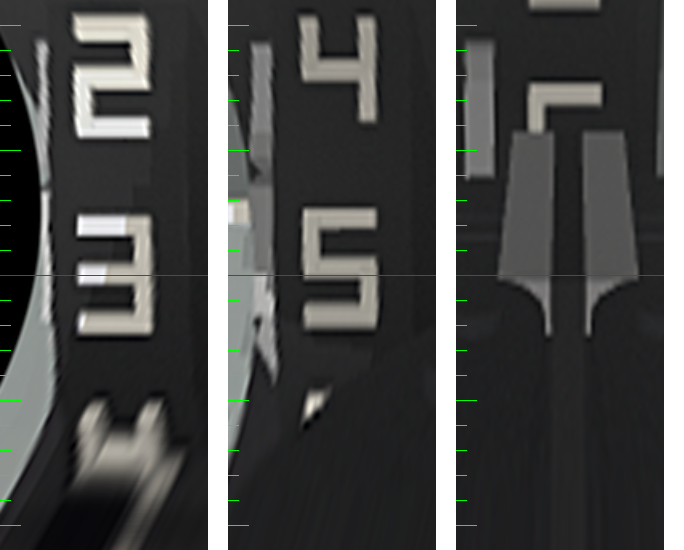

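Emit:
carry_out --pt "255 1 0 0.4 0" --pt "255 0 0 0 0"

```text
clock: 16.28
eef_pos: [0.5993, -0.0387, 0.1442]
orientation: [-0.0, 0.997, 0.077, -0.0]
ft_force: [-1.0, 0.1, 0.9]
grip_width: 0.0001
```

Emit:
carry_out --pt "255 0 0 0.3 0" --pt "255 0 0 0 0"

```text
clock: 16.45
eef_pos: [0.5994, -0.0387, 0.1441]
orientation: [0.0, 0.997, 0.077, -0.0]
ft_force: [-1.7, -0.5, 2.8]
grip_width: 0.0003
```

Emit:
carry_out --pt "255 0 0 0.3 0" --pt "255 0 0 0 0"

```text
clock: 16.62
eef_pos: [0.5994, -0.0387, 0.1439]
orientation: [0.0, 0.997, 0.077, -0.0]
ft_force: [-3.2, 0.6, 4.6]
grip_width: -0.0
```

Emit:
carry_out --pt "255 0 0 0.2 0" --pt "255 0 0 0 0"

```text
clock: 16.78
eef_pos: [0.5995, -0.0387, 0.1438]
orientation: [0.0, 0.997, 0.077, 0.0]
ft_force: [-4.3, 0.7, 6.6]
grip_width: 0.0001
```

Emit:
carry_out --pt "255 -1 0 0.1 0" --pt "255 -1 0 0.1 0" --pt "255 -1 0 0 0" --pt "255 -1 0 0 0" --pt "255 0 0 0 0"

```text
clock: 17.2
eef_pos: [0.5963, -0.0394, 0.1439]
orientation: [0.0, 0.997, 0.077, 0.001]
ft_force: [3.4, 1.7, 5.6]
grip_width: -0.0
```

Emit:
carry_out --pt "255 -1 0 0 0" --pt "255 -1 0 0 0" --pt "255 -1 0 0 0" --pt "255 -1 0 0 0" --pt "255 0 0 0 0"

```text
clock: 17.62
eef_pos: [0.5924, -0.04, 0.1439]
orientation: [0.0, 0.997, 0.077, 0.001]
ft_force: [3.2, 0.8, 5.5]
grip_width: 0.0001
```

Emit:
carry_out --pt "255 -1 0 0 0" --pt "255 -1 0 0 0" --pt "255 -1 0 0 0" --pt "255 -1 0 0 0" --pt "255 0 0 0 0"

```text
clock: 18.03
eef_pos: [0.5884, -0.0406, 0.1439]
orientation: [0.0, 0.997, 0.077, 0.001]
ft_force: [3.4, 0.4, 4.6]
grip_width: 0.0002
```

```bash
python3 - <<'E'
from h import *
s,t,R=tool(); print("case",tocase(t).round(4),(Rc.T@s["ft_force"]).round(1))
p=vision.capture("wrist"); sheet(p,"pics/s8.png")
E
```

```text
case [-0.0019 -0.0807  0.1382] [ 3.4 -0.1  4.6]
```

View pics/s8.png

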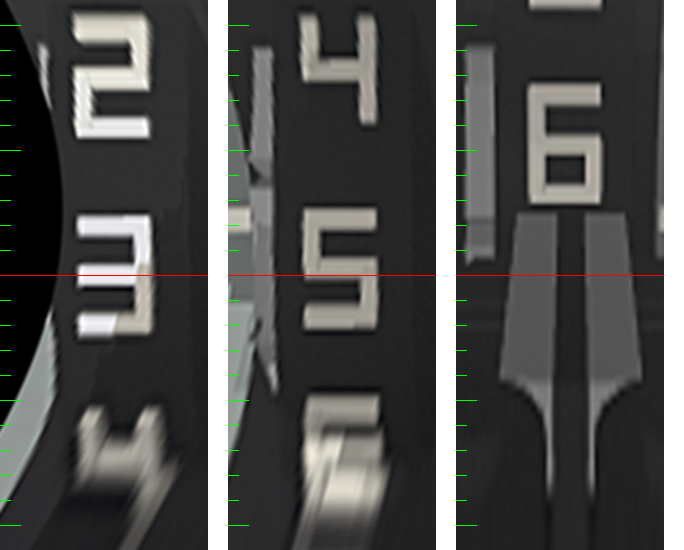

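Emit:
carry_out --pt "255 0 0 -1 0" --pt "255 0 0 -3 0" --pt "255 5 0 -2 0" --pt "255 6 0 1 0" --pt "255 0 0 2 0" --pt "255 0 0 2 0" --pt "255 0 0 0 0" --pt "255 0 0 0 0"

```text
clock: 18.75
eef_pos: [0.5987, -0.0387, 0.1442]
orientation: [-0.0, 0.997, 0.077, 0.0]
ft_force: [1.4, 0.4, 1.8]
grip_width: -0.0002
```

Emit:
carry_out --pt "255 0 0 0.5 0" --pt "255 0 0 0 0"

```text
clock: 18.92
eef_pos: [0.5987, -0.0388, 0.144]
orientation: [0.0, 0.997, 0.077, 0.0]
ft_force: [0.8, 1.3, 5.0]
grip_width: 0.0
```

Emit:
carry_out --pt "255 0 0 0.4 0" --pt "255 0 0 0 0"

```text
clock: 19.08
eef_pos: [0.5987, -0.0388, 0.1438]
orientation: [0.0, 0.997, 0.077, 0.0]
ft_force: [1.1, 1.8, 6.1]
grip_width: -0.0001
```

Emit:
carry_out --pt "255 0 0 0.3 0" --pt "255 0 0 0 0"

```text
clock: 19.25
eef_pos: [0.5988, -0.0388, 0.1437]
orientation: [0.0, 0.997, 0.077, 0.001]
ft_force: [-0.1, 1.5, 7.6]
grip_width: -0.0001
```

Emit:
carry_out --pt "255 0 0 0.4 0" --pt "255 0 0 0 0"

```text
clock: 19.42
eef_pos: [0.5988, -0.0388, 0.1435]
orientation: [0.0, 0.997, 0.077, 0.001]
ft_force: [-1.6, 1.2, 9.5]
grip_width: 0.0001
```

Emit:
carry_out --pt "255 0 0 0.3 0" --pt "255 0 0 0 0"

```text
clock: 19.58
eef_pos: [0.5988, -0.0388, 0.1434]
orientation: [0.0, 0.997, 0.077, 0.001]
ft_force: [-1.2, 2.0, 10.2]
grip_width: 0.0004
```

Emit:
carry_out --pt "255 -1 0 0 0" --pt "255 -1 0 0 0" --pt "255 -1 0 0 0" --pt "255 0 0 0 0"

```text
clock: 19.92
eef_pos: [0.5966, -0.0392, 0.1436]
orientation: [0.0, 0.997, 0.077, 0.002]
ft_force: [2.8, 2.4, 8.6]
grip_width: 0.0001
```

```bash
python3 - <<'E'
from h import *
s,t,R=tool(); print("case",tocase(t).round(4),(Rc.T@s["ft_force"]).round(1))
p=vision.capture("wrist"); sheet(p,"pics/s9.png")
E
```

```text
case [ 0.0064 -0.0805  0.1379] [3.1 1.9 8.6]
```

View pics/s9.png

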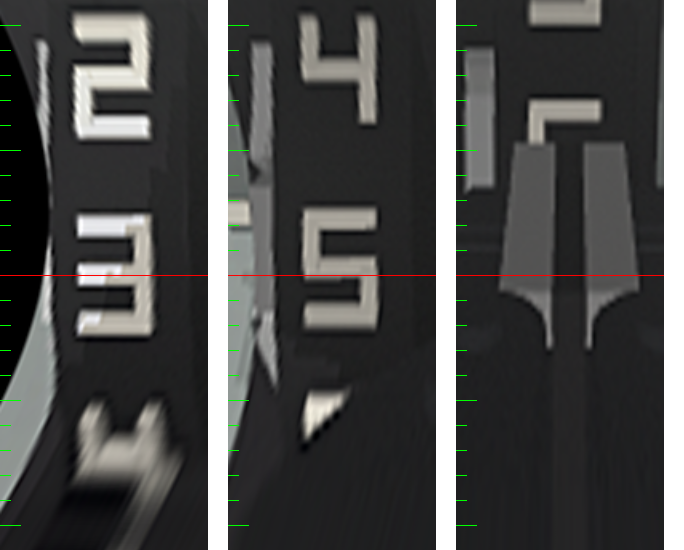

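Emit:
carry_out --pt "255 -1 0 0 0" --pt "255 -1 0 0 0" --pt "255 -1 0 0 0" --pt "255 -1 0 0 0" --pt "255 0 0 0 0"

```text
clock: 20.38
eef_pos: [0.5927, -0.0398, 0.1436]
orientation: [0.0, 0.997, 0.077, 0.002]
ft_force: [3.8, 2.5, 8.4]
grip_width: -0.0002
```

Emit:
carry_out --pt "255 -1 0 0 0" --pt "255 -1 0 0 0" --pt "255 -1 0 0 0" --pt "255 -1 0 0 0" --pt "255 0 0 0 0"

```text
clock: 20.8
eef_pos: [0.5887, -0.0404, 0.1436]
orientation: [0.0, 0.997, 0.077, 0.002]
ft_force: [3.9, 1.6, 9.4]
grip_width: -0.0003
```

```bash
python3 - <<'E'
from h import *
s,t,R=tool(); print("case",tocase(t).round(4),(Rc.T@s["ft_force"]).round(1))
p=vision.capture("wrist"); sheet(p,"pics/s10.png")
E
```

```text
case [-0.0016 -0.0805  0.1379] [4.1 0.9 9.4]
```

View pics/s10.png

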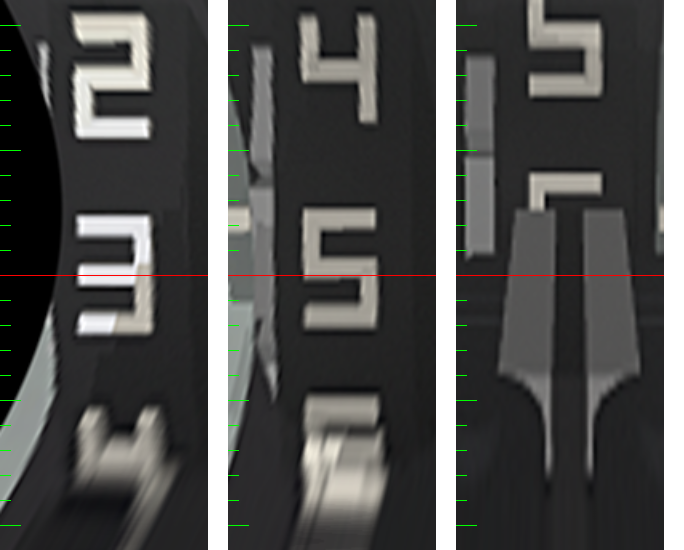

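Emit:
carry_out --pt "255 -1 0 0 0" --pt "255 -1 0 0 0" --pt "255 -1 0 0 0" --pt "255 -1.3 0 0 0" --pt "255 0 0 0 0"

```text
clock: 21.27
eef_pos: [0.5844, -0.0411, 0.1436]
orientation: [0.0, 0.997, 0.077, 0.002]
ft_force: [2.9, 2.4, 8.9]
grip_width: 0.0001
```

Emit:
carry_out --pt "255 0 0 -1 0" --pt "255 0 0 -3 0" --pt "255 0 0 -10 0" --pt "255 0 0 -20 0" --pt "255 0 -10 -20 0" --pt "255 0 -25 -5 0" --pt "255 0 -25 0 0" --pt "255 0 0 0 0" --pt "255 0 0 0 0"

```text
clock: 22.02
eef_pos: [0.5738, 0.0189, 0.2016]
orientation: [0.0, 0.997, 0.078, -0.0]
ft_force: [0.9, 0.2, -0.1]
grip_width: 0.0
```

```bash
python3 - <<'E'
from h import *
p=vision.capture("wrist"); sheet(p,"pics/s11.png"); cv2.imwrite("pics/w11.png",cv2.resize(p["frame"],None,fx=1.5,fy=1.5))
print([(x["at"].round(4) if hasattr(x["at"],'round') else x["at"],x["confidence"]) for x in vision.place_of("bolt_knob",p)])
s,t,R=tool(); print(tocase(t).round(4))
E
```

```text
[([0.5606, 0.1446, 0.1429], 0.73)]
[-0.0071 -0.021   0.1956]
```

View pics/s11.png

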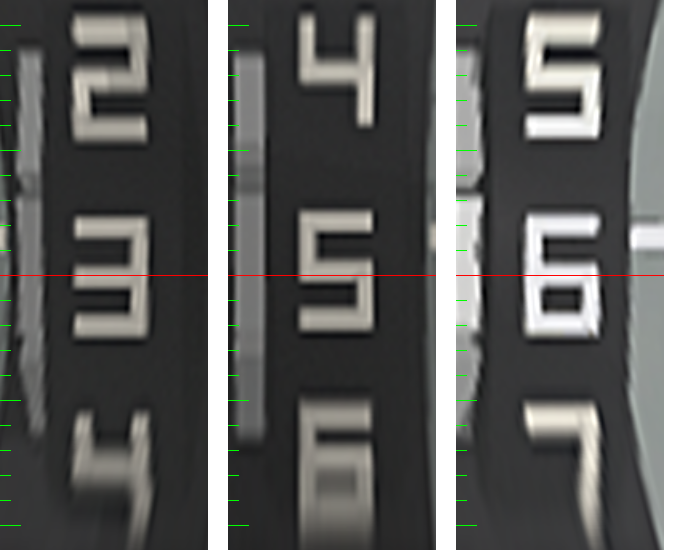

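View pics/w11.png

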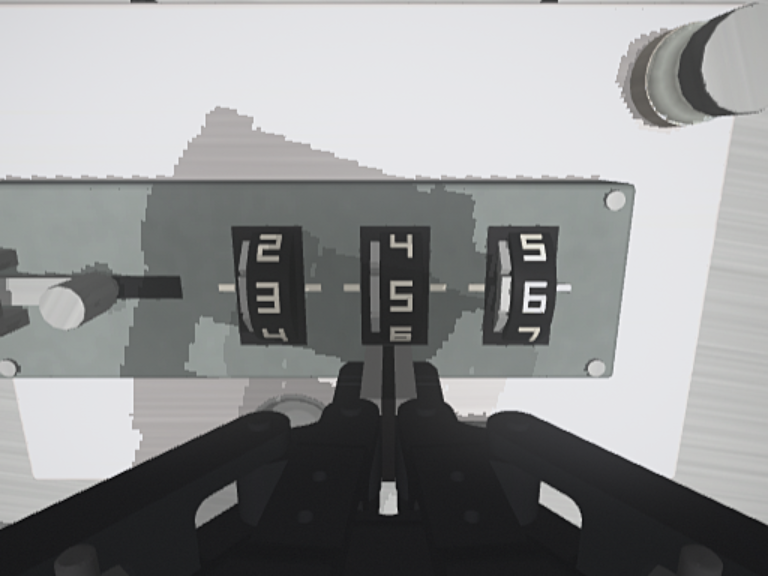

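Emit:
carry_out --pt "255 2 -15 0 0" --pt "255 5 -28 0 0" --pt "255 0 -28 0 0" --pt "255 0 -28 0 0" --pt "255 0 -28 0 0" --pt "255 0 -20 0 0" --pt "255 0 -8 0 0" --pt "255 0 0 0 0" --pt "255 0 0 0 0" --pt "255 0 0 0 0"

```text
clock: 22.95
eef_pos: [0.5578, 0.1709, 0.2012]
orientation: [0.0, 0.997, 0.076, -0.0]
ft_force: [0.1, -0.4, 0.4]
grip_width: -0.0001
```

```bash
python3 - <<'E'
from h import *
p=vision.capture("wrist"); cv2.imwrite("pics/w12.png",cv2.resize(p["frame"],None,fx=1.5,fy=1.5))
s,t,R=tool(); print(tocase(t).round(4)); delta(case(0,0.134,0.1435),yaw)
E
```

```text
[0.0003 0.1331 0.1955]
clock 23.0 tcp [0.5578 0.1709 0.2012] yaw 0.1521 shift mm [-0.3 -1.  52. ] turn -0.0019 F [ 1.31 -0.04  0.91]
```

View pics/w12.png

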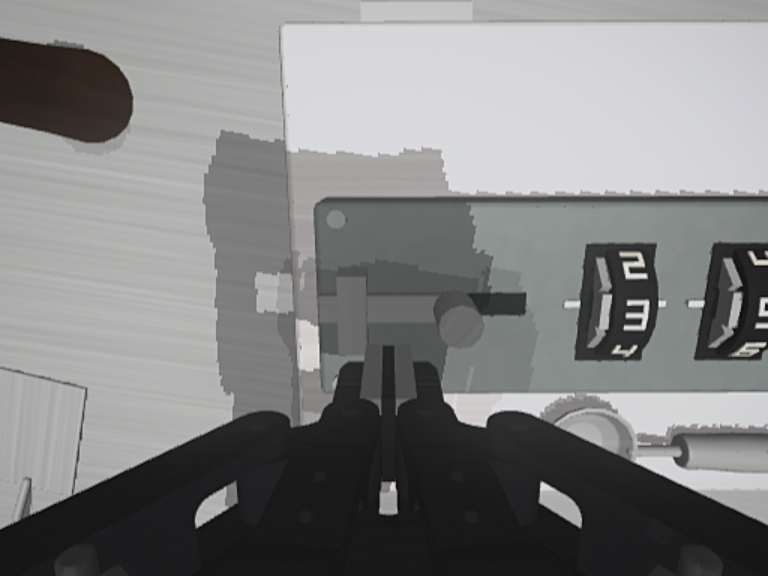

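Emit:
carry_out --pt "255 0 0 15 0" --pt "255 0 0 18 0" --pt "255 0 0 10 0" --pt "255 0 0 5 0" --pt "255 0 0 2 0" --pt "255 0 0 0 0" --pt "255 0 0 0 0"

```text
clock: 23.58
eef_pos: [0.5578, 0.1723, 0.1521]
orientation: [0.0, 0.997, 0.077, 0.001]
ft_force: [0.1, 0.8, 0.8]
grip_width: 0.0002
```

Emit:
carry_out --pt "255 0 1 2 0" --pt "255 0 2 0 0" --pt "255 0 2 0 0" --pt "255 0 2 0 0" --pt "255 0 0 0 0"

```text
clock: 24.0
eef_pos: [0.5586, 0.1651, 0.1494]
orientation: [-0.0, 0.997, 0.077, 0.0]
ft_force: [0.3, 1.2, -0.2]
grip_width: 0.0003
```

Emit:
carry_out --pt "255 0 2 0 0" --pt "255 0 2 0 0" --pt "255 0 2 0 0" --pt "255 0 0 0 0"

```text
clock: 24.33
eef_pos: [0.5595, 0.1594, 0.1494]
orientation: [-0.0, 0.997, 0.077, 0.0]
ft_force: [-0.1, 3.5, 0.6]
grip_width: -0.0
```

Emit:
carry_out --pt "255 0 1 0 0" --pt "255 0 1 0 0" --pt "255 0 1 0 0" --pt "255 0 1 0 0" --pt "255 0 0 0 0"

```text
clock: 24.75
eef_pos: [0.5601, 0.1554, 0.1493]
orientation: [0.0, 0.997, 0.077, 0.0]
ft_force: [-1.0, 2.7, 0.1]
grip_width: 0.0
```

Emit:
carry_out --pt "255 0 2 0 0" --pt "255 0 2 0 0" --pt "255 0 2 0 0" --pt "255 0 0 0 0"

```text
clock: 25.08
eef_pos: [0.561, 0.1492, 0.1493]
orientation: [0.0, 0.997, 0.077, -0.0]
ft_force: [-0.8, 2.6, 0.2]
grip_width: -0.0002
```

Emit:
carry_out --pt "255 0 2 0 0" --pt "255 0 2 0 0" --pt "255 0 2 0 0" --pt "255 0 0 0 0"

```text
clock: 25.42
eef_pos: [0.5618, 0.1442, 0.1493]
orientation: [-0.001, 0.997, 0.077, 0.0]
ft_force: [-0.1, 7.7, 0.2]
grip_width: 0.0002
```

```bash
python3 - <<'E'
from h import *
s,t,R=tool(); print(tocase(t).round(4), s["ft_force"])
E
```

```text
[1.000e-04 1.061e-01 1.436e-01] [-0.05362162  7.71240473  0.17547924]
```

Emit:
carry_out --pt "255 0 1 0 0" --pt "255 0 1 0 0" --pt "255 0 0 0 0" --pt "255 0 0 0 0"

```text
clock: 25.75
eef_pos: [0.5618, 0.1437, 0.1493]
orientation: [-0.002, 0.997, 0.077, 0.0]
ft_force: [-1.6, 13.9, 1.1]
grip_width: 0.0003
```

```bash
python3 - <<'E'
from h import *
s,t,R=tool(); print(tocase(t).round(4), s["ft_force"])
p=vision.capture("wrist"); cv2.imwrite("pics/w13.png",cv2.resize(p["frame"],None,fx=1.5,fy=1.5))
E
```

```text
[1.000e-04 1.055e-01 1.436e-01] [-1.57310428 13.90112087  1.08542708]
```

View pics/w13.png

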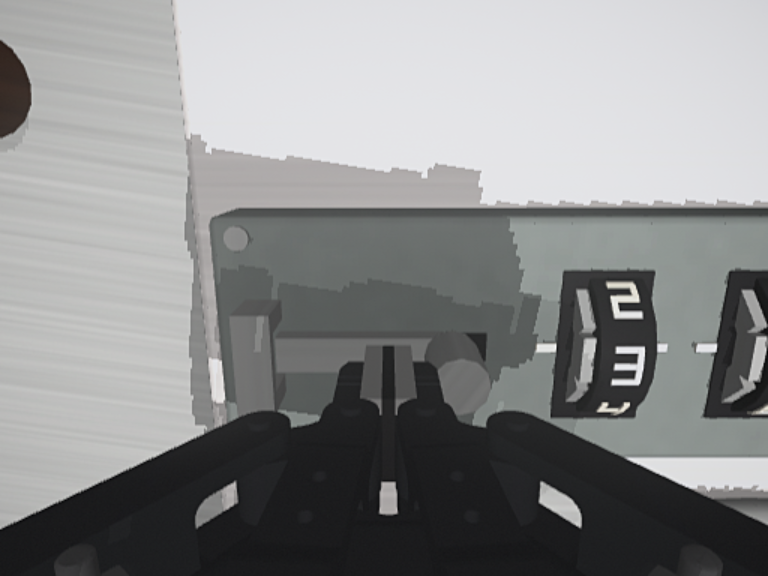

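Emit:
carry_out --pt "255 0 -2 0 0" --pt "255 0 -5 0 0" --pt "255 0 -3 -3 0" --pt "255 0 0 -15 0" --pt "255 0 0 -25 0" --pt "255 0 5 -25 0" --pt "255 0 20 -10 0" --pt "255 0 20 0 0" --pt "255 0 20 0 0" --pt "255 0 10 0 0" --pt "255 0 0 0 0" --pt "255 0 0 0 0"

```text
clock: 26.8
eef_pos: [0.572, 0.0775, 0.2272]
orientation: [-0.0, 0.997, 0.076, -0.0]
ft_force: [-0.1, 0.6, -0.8]
grip_width: -0.0002
```

```bash
python3 - <<'E'
from h import *
p=vision.capture("wrist"); cv2.imwrite("pics/w14.png",cv2.resize(p["frame"],None,fx=1.5,fy=1.5)); sheet(p,"pics/s14.png")
for x in vision.place_of("bolt_knob",p): print(tocase(x["at"]).round(4),x["confidence"])
m=vision.silhouettes("bolt_knob",p)
z=p["range_z"]; v,u=np.mgrid[:384,:512]
c=np.stack([(u-p["cx"])/p["fx"]*z,(v-p["cy"])/p["fy"]*z,z],-1)
W=(c-p["t"])@p["R"]; K=(W-O)@Rc
sel=(z>0)&(abs(K[...,2]-0.137)<0.004)&(abs(K[...,0])<0.02)&(K[...,1]>0.06)&(K[...,1]<0.13)
k=K[sel]; print(sel.sum(),k.mean(0),np.percentile(k[:,1],[1,99]),np.percentile(k[:,0],[1,99]))
s,t,R=tool(); print(tocase(t).round(3),s["ft_force"].round(1),s["clock"])
E
```

```text
[0.0003 0.0869 0.1383] 0.95
571 [0.00022572 0.08527056 0.13568788] [0.07714704 0.09347032] [-0.00828381  0.00835258]
[0.    0.039 0.222] [ 0.4 -0.5  0.2] 26.95
```

View pics/w14.png

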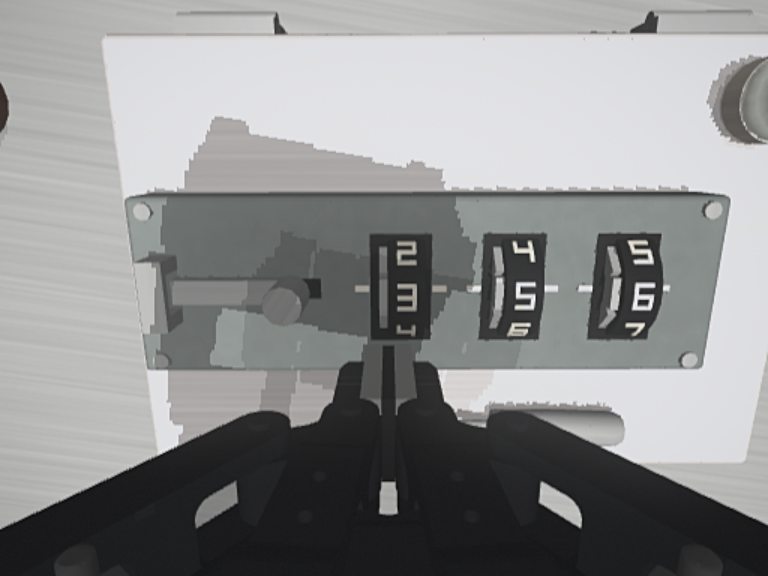

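View pics/s14.png

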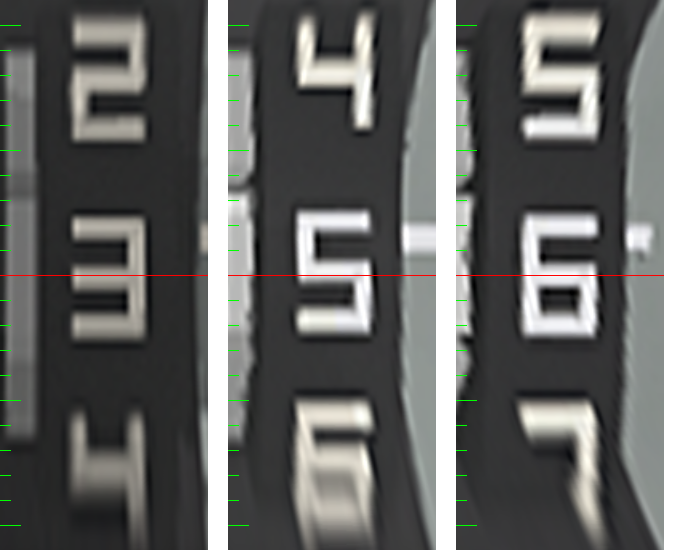

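```bash
python3 - <<'E'
from cell import hand_in, monitor
print(hand_in(), monitor.state()["clock"])
E
```

```text
the job is handed in; nothing more can be done
the job is handed in; nothing more can be done
```

The lock is open: the code 3-5-6 stands at the index lines, the bolt is fully withdrawn, and the job was handed in at about 27 s.

- **Wheels:** I rolled the left wheel to 3 in one stroke and the right wheel to 6 in three strokes, using the shut fingertips. The measured press stayed around 10–11 N, well under the 20 N limit. One right-wheel stroke, pressed at about 5 N, slipped and did not turn the wheel. I repeated it at about 9 N.
- **Bolt:** With the code standing, I pushed the knob towards the wheels until it hit its stop at about 14 N, then withdrew the arm.
- **Last checks (wrist camera):** 3, 5 and 6 are each within about 0.02 rad of uppermost. The middle wheel shows no visible change. The knob's centre is at case y of about 85 mm by depth and 87 mm by the network, against 85 mm for full travel; the network reads about 1.5 mm high. The arm was clear and the wrist force near zero.
- **Not re-measured:** I did not measure the bystanders again. In the last picture the jar and the spoon, both partly hidden, show no sign of having moved. I felt no contact apart from the wheels and the knob.

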